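# Put the reagent containers back in their fitted holders

### The arm

A 7-joint arm with a two-finger parallel gripper is mounted at the origin on the work surface. World frame = base frame: x ahead of the robot, y to its left, z up, the work surface at z = 0. Lengths are in m, angles in rad, forces in N, time in s.
With the tool pointing down it reaches from about 0.4 to 0.85 m from the base axis. Payload 10.4 kg.
Tool frame: the origin (TCP) lies midway between the tips of the shut fingers; the grasp point (between the pads) lies manip.pinch_z behind it (manip.pinch_z is the distance from the TCP to the grasp point, in m); z points along the fingers, y is the direction in which the jaws open and shut (so a half turn about z gives the same grasp; the last joint's range is limited). The gripper opens to 85 mm and grips with 20 to 120 N. Pads are 22 mm wide; open, the fingers measure 114 mm over their backs; the gripper's body (76 mm by 85 mm) begins 54 mm behind the grasp point. The pads swing forward as they close: fully open they stand 13 mm farther back than shut.
Start: joints at [-1.203, 0.332, -0.065, 1.46, 0.022, 1.35, -0.088], TCP at [0.238, 0.578, 0.231] pointing down, gripper open.
Joint ranges: [-2.6, 2.6], [-0.5, 2.12], [-1.47, 1.34], [0.16, 2.42], [-1.27, 4.41], [0.06, 2.06], [-2.6, 2.6]. Speed limits (rad/s): [2.22, 2.22, 2.79, 2.79, 3.14, 3.14, 3.14].

### API

Orientations are given as a unit quaternion [x, y, z, w].
In Python, from workcell import manip gives the robot as it stands.
- The arm moves only by the shell command python3 -m handwheel 'ROWS' [FORCE]. ROWS is JSON, a list that holds one entry, the list of rows, each a list of 7 numbers: the shift along the tool's x, y, z in m, then the turn, a rotation vector about the tool's x, y, z in rad, then the finger opening in m, from 0 to 0.0854. In form: [[[tx, ty, tz, ax, ay, az, claw], ...]]. A call has 1 to 8 rows; each row is the pose to reach, as a shift and turn from the pose commanded when the call began, along the tool's axes at that moment; what a row does not reach only later rows make up. A row lasts 1/8 s, in which the tool goes at most 62.5 mm and 10.7 degrees, less where a joint would pass 70% of its speed; a pose out of reach is approached as far as the arm can. A call with a gripper value outside its range is refused whole. The fingers move at their own pace and stop on an object; FORCE is the grip in N (left out, the last holds). Time passes only in rows, so rows that repeat a pose let the fingers close. It gives the time, the measured TCP pose, the force and the opening at its end, in the units of the state.
- manip.get_obs(): the state, without advancing time (a new reading comes with each control period).
- manip.camera(name): name is "scene" or "top" or "wrist"; returns the picture (420x560x3 uint8, blue, green, red); there is no depth.
- manip.calibration(name): a dict with "fx", "fy", "cx", "cy" (pixels), "k1" (the pictures are not rectified: a ray, as slopes to the right and down, at radius r is drawn at 1 + k1 r^2 times it, then the intrinsics apply), "view" (4x4, takes a point from world to camera coordinates); the wrist camera has in their place "tool_from_camera" (4x4, takes a point from camera to tool coordinates, whose origin is the TCP and whose axes are the flange's). Camera axes: x right, y up, looking along -z (the intrinsics and any distortion apply to the point x, -y, -z); pixel columns grow to the right and rows downward; lengths in m; the calibration is good to about 2 mm. A picture is of the moment at which its call begins: read the wrist's pose just before it. calibration takes no time and is no camera call.
- manip.hand_in(): hands the job in, once; it reports no verdict.
The state is a dict: "clock": time; "joint_pos": joint angles; "joint_velocities": joint speeds; "tau": joint torques, N m; "position": TCP position; "ee_rot": TCP orientation; "ft_force": force on the tool from outside, world axes, zero at the start; "torque": the same for the moment, N m; "grip_width": opening from 0.0 (shut) to 1.0 (fully open).
Only numpy, scipy, OpenCV 4.12 (cv2) and the standard library are available. Lean on these libraries where they do the work, as an engineer would, in place of code of your own. Each camera call takes 0.05 s, during which the arm holds its last target.

### The job

Tidy the bench: put each of the four reagent containers (large round jar, small round jar, square bottle, oblong bottle) into the grey holder whose outline matches its shape and size, standing upright and flat on the holder's floor inside the rim, and let go of it. Set them down rather than dropping them, knock none over, and leave the beaker and the timer where they are.

Things in the scene. Friction and masses are not known exactly. Their poses are not given: they have to be found in the camera images.
- large_jar_mid (a point): Large round jar. White plastic body with a red screw cap, loose, standing on the bench, 0.05 to 0.28 kg. Body 60 mm diameter, 62 mm high; cap 54 mm diameter, 14 mm high; 76 mm high in all. Point: the centre of the jar, half-way up its full height (38 mm above its underside); z up when it stands. 
- small_jar_mid (a point): Small round jar. White plastic body with a red screw cap, loose, standing on the bench, 0.05 to 0.28 kg. Body 38 mm diameter, 54 mm high; cap 34 mm diameter, 14 mm high; 68 mm high in all. Point: the centre of the jar, half-way up its full height (34 mm above its underside); z up when it stands. 
- square_bottle_mid (a point): Square bottle. White plastic body with a red screw cap, loose, standing on the bench, 0.05 to 0.28 kg. Body 48 x 48 mm seen from above, 60 mm high; round cap 32 mm diameter, 14 mm high; 74 mm high in all. Point: the centre of the bottle, half-way up its full height (37 mm above its underside); z up when it stands. x and y are square to its side faces.
- oblong_bottle_mid (a point): Oblong bottle. White plastic body with a red screw cap, loose, standing on the bench, 0.05 to 0.28 kg. Body 70 mm along its x, 30 mm along its y, 60 mm high; round cap 24 mm diameter, 14 mm high; 74 mm high in all. Point: the centre of the bottle, half-way up its full height (37 mm above its underside); z up when it stands. 
- large_round_holder: Large round holder for the large jar: grey plastic tray, open on top, 86 mm outside and 76 mm inside diameter. Fixed to the bench. Floor 4 mm thick, rim 12 mm high in all, walls 5 mm thick. Origin: centre of its underside, at bench height (z = 0); z up.
- small_round_holder: Small round holder for the small jar: grey plastic tray, open on top, 64 mm outside and 54 mm inside diameter. Fixed to the bench. Floor 4 mm thick, rim 12 mm high in all, walls 5 mm thick. Origin: centre of its underside, at bench height (z = 0); z up.
- square_holder: Square holder for the square bottle: grey plastic tray, open on top, 74 x 74 mm outside, 64 x 64 mm inside; x and y square to its walls. Fixed to the bench. Floor 4 mm thick, rim 12 mm high in all, walls 5 mm thick. Origin: centre of its underside, at bench height (z = 0); z up.
- oblong_holder: Oblong holder for the oblong bottle: grey plastic tray, open on top, outside 96 mm along its x and 56 mm along its y, inside 86 x 46 mm. Fixed to the bench. Floor 4 mm thick, rim 12 mm high in all, walls 5 mm thick. Origin: centre of its underside, at bench height (z = 0); z up.
- beaker_mid (a point): Empty glass beaker, 60 mm rim diameter, 70 mm high, loose; a bystander to leave alone. Point: its centre, half-way up (35 mm).
- timer_mid (a point): Black bench timer, a flat slab 62 x 62 x 18 mm, loose; a bystander to leave alone. Point: its centre (9 mm up).

How it is judged:
By the outcome, as a careful person would: the job done as asked, in the order asked, and still so for the second after the job is handed in, with the robot touching nothing.
It also fails if it takes over 120 s, if anything falls off the work surface, if the arm or the gripper's body presses on something with over 40 N, if the wrist force passes 120 N, or if a joint passes its speed limit or range.

## Working session

There is one attempt and no reset: what is moved stays moved. The work goes in short steps, Python scripts to look and compute and a shell command to move; the robot and the scene stay as the last step left them, time stands still between calls to the robot, and variables do not carry over. Pictures are saved under pics/ and viewed, and the job is handed in when it is done.

```bash
ls; mkdir -p pics; python3 - <<'E'
from workcell import manip
import cv2
print(manip.get_obs(), manip.pinch_z)
for n in ("scene","top","wrist"):
    c=manip.calibration(n); print(n,c)
    cv2.imwrite(f"pics/{n}0.png",manip.camera(n))
E
```

```text
pics
{'clock': 0.0, 'joint_pos': array([-1.20261242,  0.33287021, -0.06471154,  1.46094498,  0.02160536,
        1.34991003, -0.08848657]), 'joint_velocities': array([-1.71016512e-04, -1.15699284e-03, -1.11366325e-03,  7.63935123e-05,
       -2.28672362e-04, -2.10624808e-03, -1.28505206e-03]), 'tau': array([ 7.53359782e-04, -6.25444365e+01,  4.98090964e-02, -3.91602874e+01,
        1.63342024e-02,  9.91623150e-03,  5.74448904e-06]), 'position': array([0.23792639, 0.57752905, 0.23051526]), 'ee_rot': array([ 1.94128146e-01,  9.80975915e-01, -7.10574675e-04, -1.05522064e-04]), 'ft_force': array([-0.36868531, -0.50985746, -0.46116671]), 'torque': array([ 0.00178267,  0.00914477, -0.00918968]), 'grip_width': 1.0018616199934698} 0.0187
scene {'fx': 520.0342612540966, 'fy': 520.0342612540966, 'cx': 271.86702846714, 'cy': 207.26424278165328, 'k1': -0.12950913657957863, 'view': array([[ 0.46513117,  0.88503037,  0.01934531, -0.25204782],
       [-0.68964596,  0.3485719 ,  0.63473307,  0.33488778],
       [ 0.55501482, -0.30857555,  0.77248928, -1.71744701],
       [ 0.        ,  0.        ,  
[... 214 characters left out ...]
7,  0.00265879],
       [ 0.99473072, -0.01250736,  0.10175639, -0.51300454],
       [-0.10178303, -0.00151029,  0.99480548, -1.42956578],
       [ 0.        ,  0.        ,  0.        ,  1.        ]])}
wrist {'fx': 296.79123194389115, 'fy': 296.79123194389115, 'cx': 280.17153070472267, 'cy': 212.06958513208465, 'k1': 0.0102492486588764, 'tool_from_camera': array([[ 2.06431323e-04,  9.50146465e-01,  3.11803870e-01,
         7.78467305e-02],
       [ 9.99999970e-01, -1.55353981e-04, -1.88651543e-04,
         3.83070301e-04],
       [-1.30806624e-04,  3.11803900e-01, -9.50146468e-01,
        -1.42770593e-01],
       [ 0.00000000e+00,  0.00000000e+00,  0.00000000e+00,
         1.00000000e+00]])}
```

View pics/top0.png

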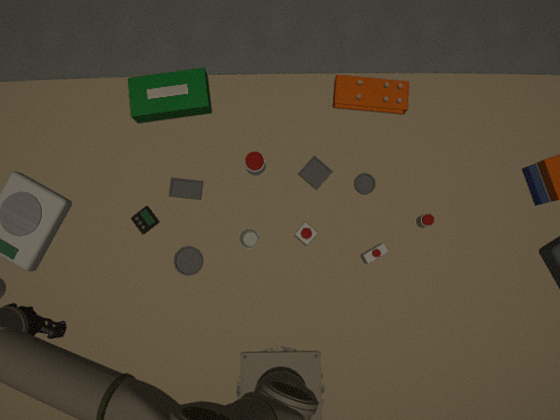

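View pics/scene0.png

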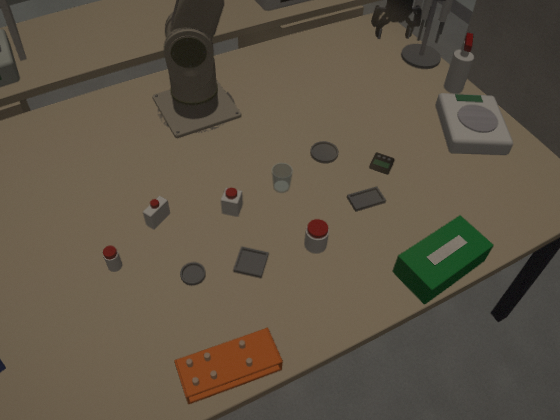

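View pics/wrist0.png

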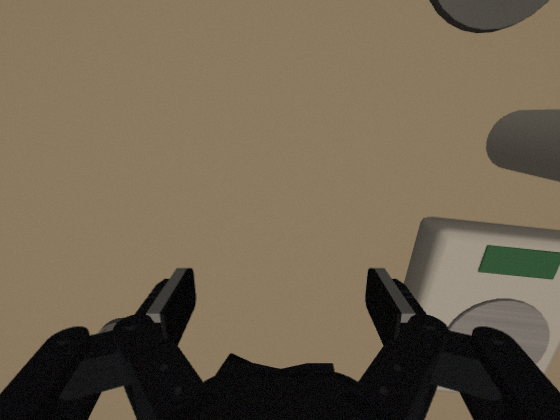

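Top view: red caps at (255,161) large jar, (427,220) small jar, (306,233) square and (375,253) oblong. Holders: square (315,172), small round (364,183), oblong (186,188), large round (188,260). Beaker is at (249,239) and timer at (145,220).

```bash
cat > h.py <<'E'
from workcell import manip
import cv2, numpy as np
from scipy.spatial.transform import Rotation as R
def undist(n,uv):
    c=manip.calibration(n)
    p=(np.atleast_2d(np.asarray(uv,float))-[c['cx'],c['cy']])/[c['fx'],c['fy']]
    q=p.copy()
    for _ in range(20): q=p/(1+c['k1']*(q**2).sum(1,keepdims=True))
    return q
def pose(n,obs=None):
    c=manip.calibration(n)
    if n=='wrist':
        T=np.eye(4);T[:3,:3]=R.from_quat(obs['ee_rot']).as_matrix();T[:3,3]=obs['position'];return T@c['tool_from_camera']
    return np.linalg.inv(c['view'])
def ray(n,uv,obs=None):
    q=undist(n,uv);T=pose(n,obs)
    d=np.c_[q[:,0],-q[:,1],-np.ones(len(q))]@T[:3,:3].T
    return T[:3,3],d
def plane(n,uv,z,obs=None):
    o,d=ray(n,uv,obs);return o+d*((z-o[2])/d[:,2:3])
def tri(n1,uv1,n2,uv2):
    o1,d1=ray(n1,uv1);o2,d2=ray(n2,uv2);d1=d1[0];d2=d2[0]
    s=np.linalg.lstsq(np.c_[d1,-d2],o2-o1,rcond=None)[0]
    a=o1+s[0]*d1;b=o2+s[1]*d2
    return (a+b)/2,np.linalg.norm(a-b)
def red(im):
    b,g,r=[im[...,i].astype(int) for i in range(3)]
    return ((r>80)&(r>2.2*g)&(r>2.2*b)).astype(np.uint8)
def blobs(m,amin):
    n,l,s,c=cv2.connectedComponentsWithStats(m)
    return [(c[i].round(1),s[i]) for i in range(1,n) if s[i,4]>=amin],l
E
python3 - <<'E'
from h import *
T=cv2.imread('pics/top0.png');S=cv2.imread('pics/scene0.png')
for n,im in(('top',T),('scene',S)):
    for c,s in blobs(red(im),25)[0]: print(n,c,s)
for u,v in((188,260),(315,172),(364,183),(186,188),(280,200),(306,224),(376,246),(313,170),(305,225),(249,239)): print((u,v),T[v,u])
big=cv2.resize(T[130:290,110:460],None,fx=2.28,fy=2.28,interpolation=cv2.INTER_CUBIC)
cv2.imwrite('pics/topz.png',cv2.convertScaleAbs(big,alpha=1.6))
E
```

```text
top [254.  160.2] [246 152  18  18 248]
top [428.2 219.3] [423 214  11  11  86]
top [306.  232.8] [301 228  11  10  79]
top [376.3 252.7] [373 249   7   8  40]
scene [469.2  38.7] [466  33   7  13  64]
scene [231.  191.7] [226 188  11   8  68]
scene [154.  202.1] [151 199   7   7  36]
scene [317.5 227.2] [308 220  20  16 252]
scene [108.8 250.8] [103 246  13  10  98]
(188, 260) [53 58 63]
(315, 172) [53 61 65]
(364, 183) [57 65 68]
(186, 188) [57 63 65]
(280, 200) [ 70  92 104]
(306, 224) [107 116 123]
(376, 246) [53 62 65]
(313, 170) [58 61 66]
(305, 225) [102 116 122]
(249, 239) [ 94 108 111]
```

View pics/topz.png

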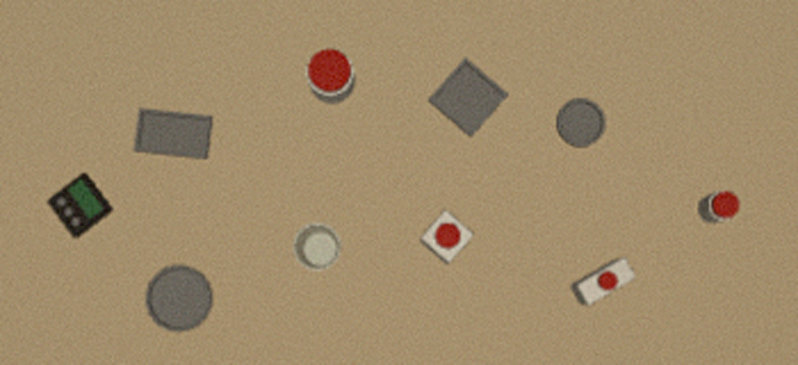

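The zoom shows clean outlines for everything. The square pieces sit at about 45°, and the oblong bottle and oblong holder are tilted differently.

```bash
cat > m.py <<'E'
from h import *
T=cv2.imread('pics/top0.png')
caps=dict(large=((254,160.2),(317.5,227.2),.076),small=((428.2,219.3),(108.8,250.8),.068),square=((306,232.8),(231,191.7),.074),oblong=((376.3,252.7),(154,202.1),.074))
for k,(a,b,h) in caps.items():
    print(k,'tri',*[x.round(4) for x in tri('top',a,'scene',b)],'top@cap',plane('top',a,h-.002)[0].round(4),'scene',plane('scene',b,h-.004)[0].round(4))
B=cv2.GaussianBlur(T,(3,3),0).astype(int)
b,g,r=B[...,0],B[...,1],B[...,2]
grey=((r-b<22)&(r<80)&(g>45)).astype(np.uint8)
print('holders')
def report(m,box,z,pick=None):
    u0,v0,u1,v1=box
    mm=np.zeros_like(m);mm[v0:v1,u0:u1]=m[v0:v1,u0:u1]
    cs,_=cv2.findContours(mm,cv2.RETR_EXTERNAL,cv2.CHAIN_APPROX_NONE)
    c=max(cs,key=cv2.contourArea)
    f=np.zeros_like(m);cv2.drawContours(f,[c],-1,1,-1)
    vs,us=np.nonzero(f)
    P=plane('top',np.c_[us,vs],z)[:,:2]
    A=len(P)
    C=P.mean(0);cov=np.cov((P-C).T);w,V=np.linalg.eigh(cov)
    hull=plane('top',c[:,0,:],z)[:,:2]
    rect=cv2.minAreaRect((hull*1000).astype(np.float32))
    print(box,'n',A,'cen',C.round(4),'pca L',np.sqrt(12*w[::-1]).round(4),'ang',np.degrees(np.arctan2(V[1,1],V[0,1])).round(1),'rect',np.round(rect[0],1),np.round(rect[1],1),round(rect[2],1))
report(grey,(165,238,212,280),.012)
report(grey,(345,165,385,202),.012)
report(grey,(290,148,340,196),.012)
report(grey,(160,170,212,206),.012)
white=((r>95)&(g>95)&(b>88)).astype(np.uint8)|red(T)
cv2.imwrite('pics/wm.png',np.hstack([grey[130:290,110:460]*255,white[130:290,110:460]*255]))
report(white,(285,215,330,252),.060)
report(white,(355,235,395,270),.060)
report(white,(235,225,265,250),.035)
dark=((r<60)).astype(np.uint8)
report(dark,(125,200,165,240),.015)
E
python3 m.py
```

```text
large tri [0.6604 0.067  0.0738] 0.0007 top@cap [0.6606 0.0673 0.074 ] scene [0.6592 0.0675 0.072 ]
small tri [ 0.4862 -0.4265  0.0655] 0.0006 top@cap [ 0.4862 -0.426   0.066 ] scene [ 0.4848 -0.4268  0.064 ]
square tri [ 0.4521 -0.0773  0.0715] 0.0007 top@cap [ 0.4522 -0.077   0.072 ] scene [ 0.4507 -0.0771  0.07  ]
oblong tri [ 0.3936 -0.2736  0.0717] 0.0008 top@cap [ 0.3937 -0.2731  0.072 ] scene [ 0.3919 -0.2737  0.07  ]
holders
(165, 238, 212, 280) n 666 cen [0.3795 0.2655] pca L [0.0746 0.0731] ang 109.5 rect [380.6 265.6] [81.7 82.4] 0.0
(345, 165, 385, 202) n 353 cen [ 0.6007 -0.255 ] pca L [0.0553 0.0545] ang 153.5 rect [ 600.5 -255.2] [60.7 59.7] 43.7
(290, 148, 340, 196) n 615 cen [ 0.6349 -0.1095] pca L [0.0751 0.0732] ang 136.0 rect [ 635.1 -109.4] [72.9 74.8] 48.0
(160, 170, 212, 206) n 610 cen [0.5925 0.2741] pca L [0.0969 0.0562] ang 83.3 rect [592.5 274. ] [96.8 56.3] 83.1
(285, 215, 330, 252) n 244 cen [ 0.452  -0.0771] pca L [0.0447 0.0433] ang -158.4 rect [452.4 -77.6] [43.9 44.1] 44.2
(355, 235, 395, 270) n 69 cen [ 0.3823 -0.2546] pca L [0.0263 0.0222] ang -152.1 rect [ 383.2 -255.2] [25.  23.9] 29.7
(235, 225, 265, 250) n 116 cen [0.4398 0.0826] pca L [0.0312 0.0296] ang 149.4 rect [440.1  82.4] [34.5 31.6] 89.3
(125, 200, 165, 240) n 437 cen [0.5001 0.3943] pca L [0.0624 0.0618] ang -150.3 rect [499.9 394.2] [62.6 62.4] 36.4
```

View pics/wm.png

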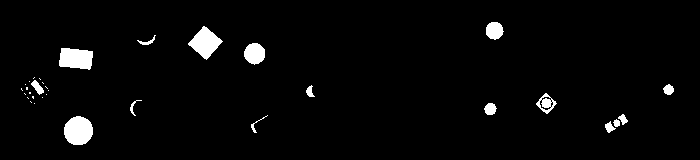

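```bash
cat >> m.py <<'E'
print('---')
w2=cv2.morphologyEx(white,cv2.MORPH_CLOSE,np.ones((5,5),np.uint8))
report(w2,(355,235,398,270),.060); report(w2,(285,215,330,252),.060); report(w2,(235,225,265,250),.035)
E
python3 m.py|sed -n '/---/,$p'
cat > go.py <<'E'
# usage: go.py x y z(TCP) [yaw deg of tool y, mod 180] -> shift & turn in tool axes
import sys
from h import *
o=manip.get_obs();a=[float(v) for v in sys.argv[1:]]
M=R.from_quat(o['ee_rot']).as_matrix()
d=M.T@(np.array(a[:3])-o['position'])
cur=np.degrees(np.arctan2(M[1,1],M[0,1]))
print('t',round(o['clock'],2),'pos',o['position'].round(4),'yawy',cur.round(1),'j1,j7',o['joint_pos'][[0,6]].round(2),'tilt',np.degrees(np.arccos(min(1,-M[2,2]))).round(2))
print('shift',d.round(4))
if len(a)>3:
    dy=(a[3]-cur+90)%180-90
    tgt=R.from_euler('z',dy,degrees=True)*R.from_quat(o['ee_rot'])
    # level: tool z down, y azimuth exact
    th=np.radians(cur+dy);Y=np.array([np.cos(th),np.sin(th),0]);Z=np.array([0,0,-1.]);X=np.cross(Y,Z)
    print('turn',R.from_matrix(M.T@np.c_[X,Y,Z]).as_rotvec().round(4),'deg',dy.round(1))
E
python3 go.py .6600 .0673 .16 30
```

```text
---
(355, 235, 398, 270) n 196 cen [ 0.3931 -0.2734] pca L [0.0675 0.0245] ang 119.2 rect [ 393.1 -273.4] [25.7 65.1] 29.0
(285, 215, 330, 252) n 244 cen [ 0.452  -0.0771] pca L [0.0447 0.0433] ang -158.4 rect [452.4 -77.6] [43.9 44.1] 44.2
(235, 225, 265, 250) n 116 cen [0.4398 0.0826] pca L [0.0312 0.0296] ang 149.4 rect [440.1  82.4] [34.5 31.6] 89.3
t 0.15 pos [0.238  0.5776 0.2307] yawy 67.6 j1,j7 [-1.2  -0.09] tilt 0.06
shift [-0.5846 -0.311   0.071 ]
turn [-1.000e-03  4.000e-04  6.564e-01] deg -37.6
```

```bash
python3 -m handwheel '[[[-0.04,-0.02,0,0,0,0.1,0.085],[-0.09,-0.05,0,0,0,0.2,0.085],[-0.14,-0.075,0,0,0,0.3,0.085],[-0.19,-0.1,0,0,0,0.4,0.085],[-0.24,-0.13,0,0,0,0.5,0.085],[-0.29,-0.155,0,0,0,0.6,0.085],[-0.34,-0.18,0,0,0,0.656,0.085],[-0.37,-0.2,0,0,0,0.656,0.085]]]' 60; python3 go.py .66 .0673 .16 30
```

```text
clock: 1.15
position: [0.5055, 0.2493, 0.2312]
ee_rot: [0.501, 0.865, -0.0, 0.0]
ft_force: [-0.8, 0.3, 0.9]
grip_width: 1.001
t 1.15 pos [0.5055 0.2493 0.2312] yawy 29.8 j1,j7 [-0.77  0.02] tilt 0.04
shift [-0.2347  0.0435  0.0713]
turn [-0.0001  0.0007 -0.0031] deg 0.2
```

```bash
python3 -m handwheel '[[[-0.04,0.007,0.01,0,0,0,0.085],[-0.09,0.016,0.03,0,0,0,0.085],[-0.14,0.025,0.05,0,0,0,0.085],[-0.19,0.035,0.065,0,0,0,0.085],[-0.22,0.041,0.071,0,0,0,0.085],[-0.235,0.0435,0.071,0,0,0,0.085],[-0.235,0.0435,0.071,0,0,0,0.085]]]'; python3 go.py .66 .0673 .025 30
python3 - <<'E'
from h import *
o=manip.get_obs();im=manip.camera('wrist');cv2.imwrite('pics/w1.png',im)
for c,s in blobs(red(im),200)[0]: print(c,s,plane('wrist',c,.074,o))
E
```

```text
clock: 2.02
position: [0.6594, 0.07, 0.1604]
ee_rot: [0.5, 0.866, -0.0, 0.0]
ft_force: [-0.7, 0.5, -0.3]
grip_width: 0.997
t 2.02 pos [0.6594 0.07   0.1604] yawy 30.0 j1,j7 [-0.44  0.47] tilt 0.0
shift [-0.0027 -0.0008  0.1354]
turn [ 0.      0.0001 -0.0005] deg 0.0
[280.5 220. ] [ 249  190   64   61 3066] [[0.66281894 0.06797472 0.074     ]]
```

View pics/w1.png

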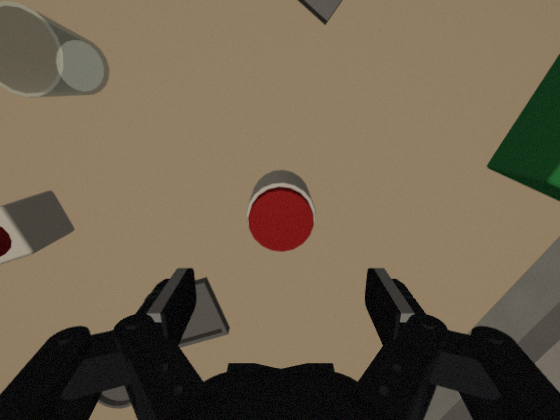

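The wrist view shows the large jar's cap at (281,220), centred between the jaws (column 280). It agrees with the top view to 2.5 mm, so I'm descending.

```bash
python3 -m handwheel '[[[-0.003,0,0.03,0,0,0,0.085],[-0.003,0,0.06,0,0,0,0.085],[-0.003,0,0.09,0,0,0,0.085],[-0.003,0,0.115,0,0,0,0.085],[-0.003,0,0.135,0,0,0,0.085],[-0.003,0,0.135,0,0,0,0.085],[-0.003,0,0.135,0,0,0,0.04],[-0.003,0,0.135,0,0,0,0.04]]]' 50; python3 -m handwheel '[[[0,0,0,0,0,0,0.04],[0,0,0,0,0,0,0.04],[0,0,0,0,0,0,0.04],[0,0,0,0,0,0,0.04]]]' 50;python3 go.py .66 .0673 .025 30
```

```text
clock: 3.08
position: [0.6618, 0.068, 0.0271]
ee_rot: [0.5, 0.866, 0.001, 0.001]
ft_force: [-0.1, 0.3, -1.5]
grip_width: 0.682
clock: 3.58
position: [0.6618, 0.068, 0.027]
ee_rot: [0.5, 0.866, 0.001, 0.001]
ft_force: [-1.7, -0.3, 6.2]
grip_width: 0.682
t 3.58 pos [0.6618 0.068  0.027 ] yawy 30.0 j1,j7 [-0.42  0.51] tilt 0.15
shift [ 0.0003 -0.0019  0.002 ]
turn [0.0025 0.0005 0.0004] deg -0.0
```

```bash
python3 -m handwheel '[[[0,0,-0.01,0,0,0,0.04],[0,0,-0.03,0,0,0,0.04],[0,0,-0.06,0,0,0,0.04],[0,0,-0.09,0,0,0,0.04],[0,0,-0.12,0,0,0,0.04],[0,0,-0.13,0,0,0,0.04],[0,0,-0.13,0,0,0,0.04]]]' 50; python3 go.py .38 .2655 .157 30
```

```text
clock: 4.45
position: [0.6609, 0.0678, 0.1559]
ee_rot: [0.5, 0.866, 0.0, 0.0]
ft_force: [-0.3, 0.4, -3.0]
grip_width: 0.687
t 4.45 pos [0.6609 0.0678 0.1559] yawy 30.0 j1,j7 [-0.44  0.47] tilt 0.06
shift [ 0.3118 -0.1443 -0.0013]
turn [0.0011 0.0002 0.0004] deg -0.0
```

```bash
python3 -m handwheel '[[[0.025,-0.0115,0,0,0,0,0.04],[0.07,-0.0325,0,0,0,0,0.04],[0.12,-0.0555,0,0,0,0,0.04],[0.17,-0.079,0,0,0,0,0.04],[0.22,-0.102,0,0,0,0,0.04],[0.265,-0.1225,0,0,0,0,0.04],[0.3,-0.139,0,0,0,0,0.04],[0.312,-0.1445,0,0,0,0,0.04]]]' 50;python3 -m handwheel '[[[0,0,0,0,0,0,0.04],[0,0,0,0,0,0,0.04]]]' 50; python3 go.py .38 .2655 .033 30
python3 - <<'E'
from h import *
o=manip.get_obs();im=manip.camera('wrist');cv2.imwrite('pics/w2.png',im)
for c,s in blobs(red(im),200)[0]: print(c,s)
cv2.imwrite('pics/t2.png',manip.camera('top'))
E
```

```text
clock: 5.45
position: [0.3771, 0.2665, 0.1543]
ee_rot: [0.498, 0.867, -0.001, -0.001]
ft_force: [1.5, 0.3, -1.8]
grip_width: 0.684
clock: 5.7
position: [0.3805, 0.2645, 0.155]
ee_rot: [0.501, 0.866, -0.0, 0.0]
ft_force: [0.5, -0.7, -2.4]
grip_width: 0.683
t 5.7 pos [0.3805 0.2645 0.155 ] yawy 29.9 j1,j7 [-0.89 -0.18] tilt 0.03
shift [1.10e-03 1.00e-04 1.22e-01]
turn [-0.0004  0.0005 -0.0014] deg 0.1
[279.7 321.9] [  211   271   138    98 10708]
```

View pics/w2.png

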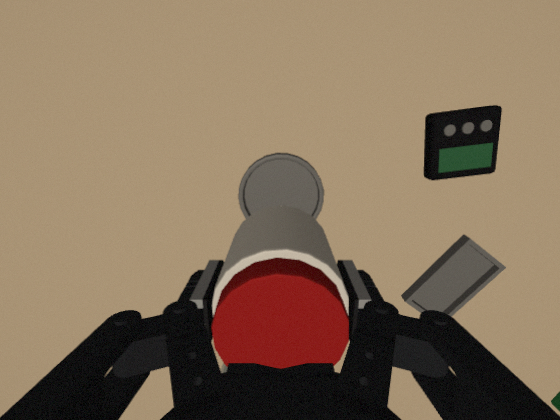

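The large jar is held upright, with the round holder ahead of it centred near (281,194). I'll check that centre against the top-view value.

```bash
python3 - <<'E'
from h import *
o=manip.get_obs()
P=plane('wrist',[(239,194),(324,194),(281.5,153)],.012,o)
print(P.round(4), np.linalg.norm(P[0]-P[1]), (P[0]+P[1])/2)
# top of rim + 43mm along -toolx direction
M=R.from_quat(o['ee_rot']).as_matrix(); print((P[2]-M[:,0]*.043).round(4))
E
```

```text
[[0.3446 0.2482 0.012 ]
 [0.4178 0.2903 0.012 ]
 [0.3611 0.3041 0.012 ]] 0.08444798558497844 [0.38120005 0.26925001 0.012     ]
[0.3825 0.2668 0.012 ]
```

```bash
python3 -m handwheel '[[[0.001,0.002,0.02,0,0,0,0.04],[0.001,0.002,0.05,0,0,0,0.04],[0.001,0.002,0.08,0,0,0,0.04],[0.001,0.002,0.105,0,0,0,0.04],[0.001,0.002,0.117,0,0,0,0.04],[0.001,0.002,0.12,0,0,0,0.04],[0.001,0.002,0.12,0,0,0,0.04]]]' 50;python3 -m handwheel '[[[0,0,0.001,0,0,0,0.04],[0,0,0.002,0,0,0,0.04],[0,0,0.002,0,0,0,0.04]]]' 50; python3 go.py .3815 .2665 .031 30
```

```text
clock: 6.68
position: [0.3813, 0.2677, 0.0359]
ee_rot: [0.5, 0.866, 0.0, 0.0]
ft_force: [0.3, 0.2, -0.9]
grip_width: 0.684
clock: 7.05
position: [0.3808, 0.2675, 0.0335]
ee_rot: [0.5, 0.866, 0.0, 0.0]
ft_force: [0.4, 0.7, -2.4]
grip_width: 0.68
t 7.05 pos [0.3808 0.2675 0.0335] yawy 30.0 j1,j7 [-0.88 -0.14] tilt 0.02
shift [-0.0012  0.0001  0.0025]
turn [ 0.0004 -0.0002  0.0005] deg -0.0
```

```bash
python3 -m handwheel '[[[0,0,0.001,0,0,0,0.04],[0,0,0.002,0,0,0,0.04],[0,0,0.002,0,0,0,0.04]]]' 50; python3 -m handwheel '[[[0,0,0.001,0,0,0,0.04],[0,0,0.001,0,0,0,0.04]]]' 50
```

```text
clock: 7.42
position: [0.3807, 0.2674, 0.0312]
ee_rot: [0.5, 0.866, -0.0, -0.0]
ft_force: [-0.0, 1.4, -2.5]
grip_width: 0.686
clock: 7.68
position: [0.3808, 0.2675, 0.0309]
ee_rot: [0.5, 0.866, 0.0, -0.0]
ft_force: [-4.6, -2.5, 8.7]
grip_width: 0.686
```

Contact: the force rose to about 9 N at TCP z = 0.031, as predicted. Now open slowly, retreat, then look.

```bash
python3 -m handwheel '[[[0,0,0,0,0,0,0.062],[0,0,0,0,0,0,0.07],[0,0,0,0,0,0,0.085],[0,0,0,0,0,0,0.085],[0,0,-0.03,0,0,0,0.085],[0,0,-0.08,0,0,0,0.085],[0,0,-0.13,0,0,0,0.085],[0,0,-0.14,0,0,0,0.085]]]' ; python3 go.py .4855 -.4265 .17 -30
python3 - <<'E'
from h import *
im=manip.camera('wrist');cv2.imwrite('pics/w3.png',im)
E
```

```text
clock: 8.68
position: [0.382, 0.2685, 0.1736]
ee_rot: [0.5, 0.866, 0.003, 0.001]
ft_force: [-0.2, 0.4, -0.5]
grip_width: 0.993
t 8.68 pos [0.382  0.2685 0.1736] yawy 30.0 j1,j7 [-0.9  -0.18] tilt 0.32
shift [-0.6536 -0.2581  0.0012]
turn [ 0.0041 -0.0042  1.0475] deg -60.0
```

View pics/w3.png

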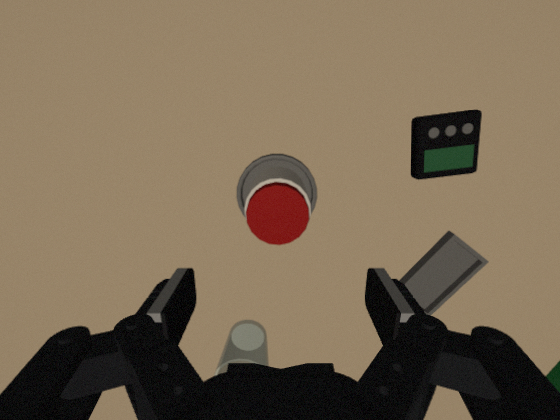

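The large jar stands inside its rim, with the cap at (278,213) and the rim at (277,190). Next is the small jar.

```bash
python3 -m handwheel '[[[-0.03,-0.012,0,0,0,0.08,0.085],[-0.08,-0.032,0,0,0,0.2,0.085],[-0.13,-0.051,0,0,0,0.32,0.085],[-0.18,-0.071,0,0,0,0.44,0.085],[-0.23,-0.091,0,0,0,0.56,0.085],[-0.28,-0.11,0,0,0,0.68,0.085],[-0.33,-0.13,0,0,0,0.8,0.085],[-0.38,-0.15,0,0,0,0.92,0.085]]]' ; python3 go.py .4855 -.4265 .16 -30
```

```text
clock: 9.72
position: [0.4395, -0.1392, 0.1689]
ee_rot: [0.834, 0.552, -0.001, -0.001]
ft_force: [0.2, 0.1, -0.5]
grip_width: 0.997
t 9.72 pos [ 0.4395 -0.1392  0.1689] yawy -23.1 j1,j7 [-0.45 -0.19] tilt 0.11
shift [-0.2463  0.1549  0.0088]
turn [-0.0018  0.0007  0.1212] deg -6.9
```

```bash
python3 -m handwheel '[[[-0.04,0.025,0,0,0,0.03,0.085],[-0.08,0.05,0,0,0,0.06,0.085],[-0.12,0.075,0,0,0,0.09,0.085],[-0.16,0.1,0,0,0,0.12,0.085],[-0.2,0.126,0,0,0,0.12,0.085],[-0.235,0.148,0.005,0,0,0.12,0.085],[-0.246,0.155,0.009,0,0,0.12,0.085],[-0.246,0.155,0.009,0,0,0.12,0.085]]]' ; python3 go.py .4855 -.4265 .022 -30
python3 - <<'E'
from h import *
o=manip.get_obs();im=manip.camera('wrist');cv2.imwrite('pics/w4.png',im);print(o['joint_pos'].round(2))
for c,s in blobs(red(im),200)[0]: print(c,s,plane('wrist',c,.066,o))
E
```

```text
clock: 10.72
position: [0.4874, -0.4239, 0.1597]
ee_rot: [0.865, 0.502, -0.001, -0.001]
ft_force: [0.1, 0.5, 0.4]
grip_width: 0.991
t 10.72 pos [ 0.4874 -0.4239  0.1597] yawy -29.7 j1,j7 [0.07 0.4 ] tilt 0.16
shift [-0.0031 -0.      0.1377]
turn [-0.0028  0.0007  0.0046] deg -0.3
[ 0.07  0.52  0.79  1.53 -0.38  1.26  0.4 ]
[ 65.9 106.9] [ 50  90  33  34 814] [[ 0.39237376 -0.27090399  0.066     ]]
[281.  216.1] [ 262  198   39   37 1120] [[ 0.48941684 -0.42561057  0.066     ]]
```

View pics/w4.png

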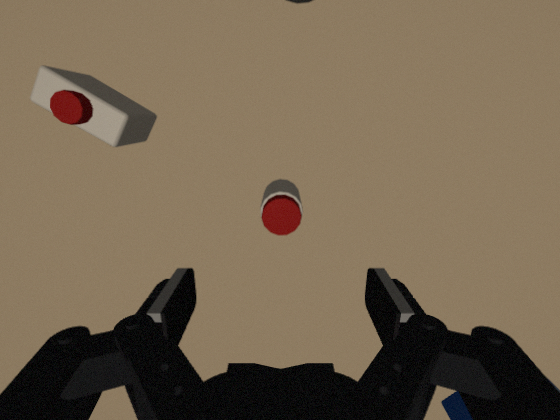

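The small jar's cap is at (281,216), centred between the jaws. The wrist and top views agree to about 3 mm.

```bash
python3 -m handwheel '[[[-0.0015,0.001,0.03,0,0,0,0.085],[-0.0015,0.001,0.06,0,0,0,0.085],[-0.0015,0.001,0.09,0,0,0,0.085],[-0.0015,0.001,0.12,0,0,0,0.085],[-0.0015,0.001,0.138,0,0,0,0.085],[-0.0015,0.001,0.138,0,0,0,0.085],[-0.0015,0.001,0.138,0,0,0,0.045],[-0.0015,0.001,0.138,0,0,0,0.02]]]' 50; python3 -m handwheel '[[[0,0,0,0,0,0,0.02],[0,0,0,0,0,0,0.02],[0,0,0,0,0,0,0.02],[0,0,0,0,0,0,0.02]]]' 50;python3 go.py .4855 -.4265 .022 -30
```

```text
clock: 11.78
position: [0.4898, -0.4256, 0.0245]
ee_rot: [0.864, 0.503, 0.0, 0.001]
ft_force: [0.1, 0.0, -0.0]
grip_width: 0.597
clock: 12.28
position: [0.4897, -0.4256, 0.0244]
ee_rot: [0.864, 0.503, 0.0, 0.001]
ft_force: [-0.1, 0.7, 5.5]
grip_width: 0.423
t 12.28 pos [ 0.4897 -0.4256  0.0244] yawy -29.6 j1,j7 [0.13 0.47] tilt 0.08
shift [-0.0029 -0.0032  0.0024]
turn [ 0.0014 -0.0002  0.0075] deg -0.4
```

```bash
python3 -m handwheel '[[[0,0,-0.01,0,0,0,0.02],[0,0,-0.03,0,0,0,0.02],[0,0,-0.06,0,0,0,0.02],[0,0,-0.09,0,0,0,0.02],[0,0,-0.12,0,0,0,0.02],[0,0,-0.13,0,0,0,0.02],[0,0,-0.13,0,0,0,0.02]]]' 50; python3 go.py .602 -.255 .154 -30
```

```text
clock: 13.15
position: [0.4894, -0.4253, 0.1538]
ee_rot: [0.864, 0.503, 0.0, 0.0]
ft_force: [-0.2, -0.0, -1.5]
grip_width: 0.422
t 13.15 pos [ 0.4894 -0.4253  0.1538] yawy -29.6 j1,j7 [0.08 0.41] tilt 0.06
shift [ 2.036e-01  1.390e-02 -1.000e-04]
turn [ 0.0011 -0.0003  0.0076] deg -0.4
```

```bash
python3 -m handwheel '[[[0.02,0.001,0,0,0,0,0.02],[0.06,0.004,0,0,0,0,0.02],[0.1,0.007,0,0,0,0,0.02],[0.14,0.01,0,0,0,0,0.02],[0.18,0.012,0,0,0,0,0.02],[0.2,0.0138,0,0,0,0,0.02],[0.2035,0.014,0,0,0,0,0.02],[0.2035,0.014,0,0,0,0,0.02]]]' 50; python3 go.py .602 -.255 .0284 -30
python3 - <<'E'
from h import *
o=manip.get_obs();im=manip.camera('wrist');cv2.imwrite('pics/w5.png',im);print(o['joint_pos'].round(2))
E
```

```text
clock: 14.15
position: [0.601, -0.2564, 0.1531]
ee_rot: [0.865, 0.503, -0.0, 0.0]
ft_force: [-0.7, -0.6, -0.3]
grip_width: 0.426
t 14.15 pos [ 0.601  -0.2564  0.1531] yawy -29.7 j1,j7 [-0.21  0.08] tilt 0.05
shift [0.0018 0.0003 0.1247]
turn [-0.0003  0.0009  0.006 ] deg -0.3
[-0.21  0.53  0.76  1.51 -0.38  1.25  0.08]
```

View pics/w5.png

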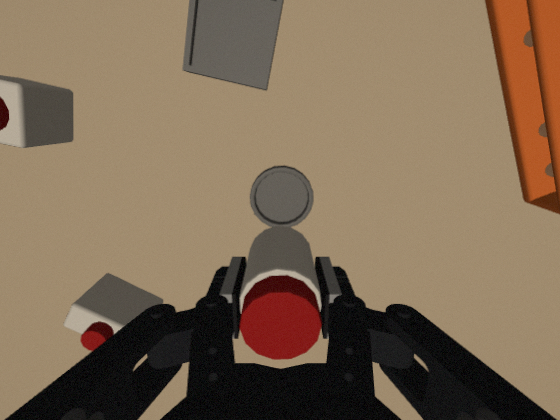

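The small round holder is fully visible ahead of the jar, spanning columns 250–314 and rows 165–227.

```bash
python3 - <<'E'
from h import *
o=manip.get_obs()
P=plane('wrist',[(250,196),(314,196),(282,165),(282,227)],.012,o)
print(P.round(4),np.linalg.norm(P[0]-P[1]),(P[2]+P[3])/2)
E
```

```text
[[ 0.5787 -0.2395  0.012 ]
 [ 0.6337 -0.2709  0.012 ]
 [ 0.6213 -0.2285  0.012 ]
 [ 0.59   -0.2838  0.012 ]] 0.06332450276106394 [ 0.6056625  -0.25615654  0.012     ]
```

```bash
python3 -m handwheel '[[[0.002,0.002,0.02,0,0,0,0.02],[0.002,0.002,0.05,0,0,0,0.02],[0.002,0.002,0.08,0,0,0,0.02],[0.002,0.002,0.105,0,0,0,0.02],[0.002,0.002,0.117,0,0,0,0.02],[0.002,0.002,0.12,0,0,0,0.02],[0.002,0.002,0.12,0,0,0,0.02]]]' 50; python3 -m handwheel '[[[0,0,0.001,0,0,0,0.02],[0,0,0.002,0,0,0,0.02],[0,0,0.003,0,0,0,0.02],[0,0,0.003,0,0,0,0.02]]]' 50; python3 go.py .6035 -.2555 .0284
```

```text
clock: 15.08
position: [0.6048, -0.2547, 0.0338]
ee_rot: [0.864, 0.503, 0.0, 0.0]
ft_force: [-0.2, 0.2, -0.1]
grip_width: 0.428
clock: 15.58
position: [0.6046, -0.2542, 0.0303]
ee_rot: [0.864, 0.503, 0.0, -0.0]
ft_force: [0.0, -0.3, -0.6]
grip_width: 0.426
t 15.57 pos [ 0.6046 -0.2542  0.0303] yawy -29.6 j1,j7 [-0.16  0.14] tilt 0.01
shift [-0.0016 -0.0003  0.0019]
```

```bash
python3 -m handwheel '[[[0,0,0.001,0,0,0,0.02],[0,0,0.0015,0,0,0,0.02],[0,0,0.0015,0,0,0,0.02]]]' 50; python3 -m handwheel '[[[0,0,0.001,0,0,0,0.02],[0,0,0.001,0,0,0,0.02]]]' 50
```

```text
clock: 15.95
position: [0.6045, -0.2543, 0.0287]
ee_rot: [0.864, 0.503, -0.0, -0.0]
ft_force: [-0.5, 0.5, -0.2]
grip_width: 0.429
clock: 16.2
position: [0.6046, -0.2544, 0.0284]
ee_rot: [0.864, 0.503, 0.0, -0.0]
ft_force: [-2.3, 1.4, 6.8]
grip_width: 0.428
```

Contact at the expected height. Release and retreat.

```bash
python3 -m handwheel '[[[0,0,0,0,0,0,0.042],[0,0,0,0,0,0,0.05],[0,0,0,0,0,0,0.07],[0,0,0,0,0,0,0.085],[0,0,0,0,0,0,0.085],[0,0,-0.04,0,0,0,0.085],[0,0,-0.09,0,0,0,0.085],[0,0,-0.13,0,0,0,0.085]]]' ; python3 go.py .453 -.077 .16 -45
python3 - <<'E'
from h import *
im=manip.camera('wrist');cv2.imwrite('pics/w6.png',im)
E
```

```text
clock: 17.2
position: [0.6047, -0.2546, 0.1598]
ee_rot: [0.864, 0.503, 0.0, 0.0]
ft_force: [0.7, 0.0, 0.1]
grip_width: 0.995
t 17.2 pos [ 0.6047 -0.2546  0.1598] yawy -29.6 j1,j7 [-0.21  0.08] tilt 0.06
shift [ 0.0796 -0.2196 -0.0004]
turn [ 0.0011 -0.0003  0.2691] deg -15.4
```

View pics/w6.png

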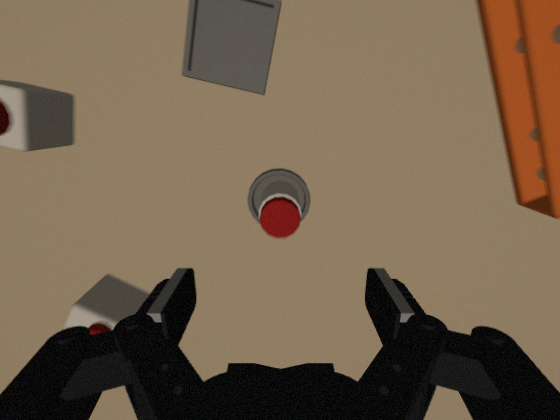

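The small jar is in its holder: cap at (280,217), rim at (279,198), upright. On to the square bottle.

```bash
python3 -m handwheel '[[[0.01,-0.03,0,0,0,0.05,0.085],[0.026,-0.07,0,0,0,0.1,0.085],[0.041,-0.115,0,0,0,0.15,0.085],[0.058,-0.16,0,0,0,0.2,0.085],[0.072,-0.2,0,0,0,0.25,0.085],[0.08,-0.22,0,0,0,0.27,0.085],[0.08,-0.22,0,0,0,0.27,0.085]]]' ; python3 go.py .453 -.077 .024 -45
python3 - <<'E'
from h import *
o=manip.get_obs();im=manip.camera('wrist');cv2.imwrite('pics/w7.png',im);print(o['joint_pos'].round(2))
for c,s in blobs(red(im),200)[0]: print(c,s,plane('wrist',c,.072,o))
E
```

```text
clock: 18.12
position: [0.4523, -0.0747, 0.1579]
ee_rot: [0.923, 0.384, 0.001, -0.001]
ft_force: [0.7, -0.1, -0.6]
grip_width: 0.997
t 18.12 pos [ 0.4523 -0.0747  0.1579] yawy -44.9 j1,j7 [-0.77 -0.71] tilt 0.13
shift [-0.0014  0.0022  0.1339]
turn [-0.0011 -0.002   0.002 ] deg -0.1
[-0.77 -0.02  0.84  2.01  0.01  1.14 -0.71]
[282.9 219.2] [ 265  202   37   36 1033] [[ 0.4553256  -0.07738381  0.072     ]]
[552.3 244.3] [542 226  18  34 441] [[ 0.59870936 -0.2511647   0.072     ]]
```

View pics/w7.png

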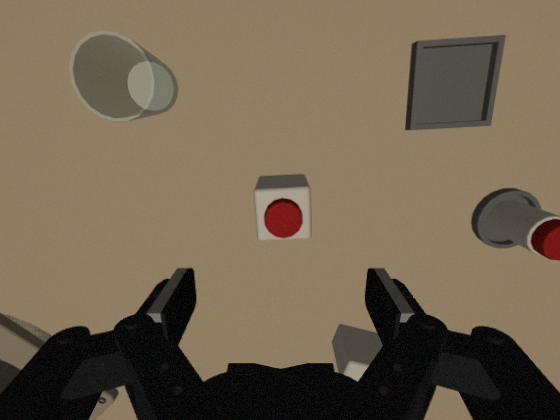

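The square bottle's cap is at (283,219), and its front edge (258,240)–(311,238) is turned about 2° from the jaws. The jaws are clear of the oblong bottle at lower right.

```bash
python3 -m handwheel '[[[-0.001,0.0025,0.03,0,0,-0.03,0.085],[-0.001,0.0025,0.06,0,0,-0.03,0.085],[-0.001,0.0025,0.09,0,0,-0.03,0.085],[-0.001,0.0025,0.118,0,0,-0.03,0.085],[-0.001,0.0025,0.134,0,0,-0.03,0.085],[-0.001,0.0025,0.134,0,0,-0.03,0.085],[-0.001,0.0025,0.134,0,0,-0.03,0.055],[-0.001,0.0025,0.134,0,0,-0.03,0.03]]]' 50; python3 -m handwheel '[[[0,0,0,0,0,0,0.03],[0,0,0,0,0,0,0.03],[0,0,0,0,0,0,0.03],[0,0,0,0,0,0,0.03]]]' 50;python3 go.py .455 -.077 .022 -45
```

```text
clock: 19.18
position: [0.4544, -0.0788, 0.0245]
ee_rot: [0.918, 0.396, 0.001, 0.0]
ft_force: [0.2, 0.8, 0.7]
grip_width: 0.596
clock: 19.68
position: [0.4545, -0.0787, 0.0246]
ee_rot: [0.918, 0.396, 0.001, 0.0]
ft_force: [-0.0, 0.4, 6.8]
grip_width: 0.556
t 19.68 pos [ 0.4545 -0.0787  0.0246] yawy -43.3 j1,j7 [-0.67 -0.44] tilt 0.1
shift [ 0.0016 -0.0008  0.0026]
turn [ 0.0008 -0.0015  0.0295] deg -1.7
```

```bash
python3 -m handwheel '[[[0,0,-0.01,0,0,0,0.03],[0,0,-0.03,0,0,0,0.03],[0,0,-0.06,0,0,0,0.03],[0,0,-0.09,0,0,0,0.03],[0,0,-0.12,0,0,0,0.03],[0,0,-0.13,0,0,0,0.03],[0,0,-0.13,0,0,0,0.03]]]' 50; python3 go.py .637 -.110 .154 -43
```

```text
clock: 20.55
position: [0.4538, -0.0784, 0.1539]
ee_rot: [0.918, 0.396, 0.001, -0.0]
ft_force: [1.2, 0.1, -1.5]
grip_width: 0.553
t 20.55 pos [ 0.4538 -0.0784  0.1539] yawy -43.3 j1,j7 [-0.8  -0.67] tilt 0.08
shift [ 0.1026  0.155  -0.    ]
turn [-0.0001 -0.0013 -0.0051] deg 0.3
```

```bash
python3 -m handwheel '[[[0.01,0.015,0,0,0,0,0.03],[0.03,0.045,0,0,0,0,0.03],[0.05,0.076,0,0,0,0,0.03],[0.07,0.106,0,0,0,0,0.03],[0.09,0.136,0,0,0,0,0.03],[0.1,0.152,0,0,0,0,0.03],[0.1025,0.155,0,0,0,0,0.03],[0.1025,0.155,0,0,0,0,0.03]]]' 50; python3 go.py .637 -.110 .0286 -43
python3 - <<'E'
from h import *
o=manip.get_obs();im=manip.camera('wrist');cv2.imwrite('pics/w8.png',im);print(o['joint_pos'].round(2))
B=cv2.GaussianBlur(im,(5,5),0).astype(int)
E
```

```text
clock: 21.55
position: [0.636, -0.1106, 0.1526]
ee_rot: [0.918, 0.396, -0.001, -0.0]
ft_force: [-0.1, -0.1, -1.3]
grip_width: 0.554
t 21.55 pos [ 0.636  -0.1106  0.1526] yawy -43.3 j1,j7 [-0.5  -0.35] tilt 0.11
shift [0.0013 0.0005 0.124 ]
turn [-0.0013  0.0014 -0.006 ] deg 0.3
[-0.5   0.55  0.84  1.54 -0.42  1.25 -0.35]
```

View pics/w8.png

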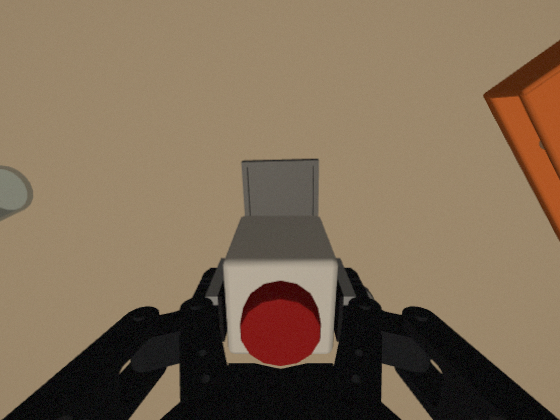

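The holder's far edge runs (242,161)–(318,159), centred on the bottle's column (280) and aligned to within about 1.5°.

```bash
python3 - <<'E'
from h import *
o=manip.get_obs();M=R.from_quat(o['ee_rot']).as_matrix()
P=plane('wrist',[(242,161),(318,159)],.012,o)
print(P.round(4),np.linalg.norm(P[0]-P[1]),P.mean(0)-.037*M[:,0])
E
```

```text
[[ 0.6377 -0.0583  0.012 ]
 [ 0.6916 -0.1065  0.012 ]] 0.07231189330314763 [ 0.63921174 -0.10927182  0.01202852]
```

```bash
python3 -m handwheel '[[[0.002,0,0.02,0,0,0,0.03],[0.002,0,0.05,0,0,0,0.03],[0.002,0,0.08,0,0,0,0.03],[0.002,0,0.105,0,0,0,0.03],[0.002,0,0.117,0,0,0,0.03],[0.002,0,0.12,0,0,0,0.03],[0.002,0,0.12,0,0,0,0.03]]]' 50; python3 -m handwheel '[[[0,0,0.001,0,0,0,0.03],[0,0,0.002,0,0,0,0.03],[0,0,0.003,0,0,0,0.03],[0,0,0.003,0,0,0,0.03]]]' 50; python3 -m handwheel '[[[0,0,0.001,0,0,0,0.03],[0,0,0.0015,0,0,0,0.03],[0,0,0.0015,0,0,0,0.03]]]' 50; python3 go.py .6375 -.1095 .0286
```

```text
clock: 22.48
position: [0.6385, -0.109, 0.0344]
ee_rot: [0.918, 0.396, 0.0, 0.0]
ft_force: [0.1, 0.0, -1.5]
grip_width: 0.554
clock: 22.98
position: [0.6382, -0.1089, 0.0307]
ee_rot: [0.918, 0.396, 0.0, -0.0]
ft_force: [-0.2, 0.2, -1.7]
grip_width: 0.554
clock: 23.35
position: [0.6381, -0.109, 0.0292]
ee_rot: [0.918, 0.396, -0.0, -0.0]
ft_force: [0.1, -0.2, -1.9]
grip_width: 0.561
t 23.35 pos [ 0.6381 -0.109   0.0292] yawy -43.3 j1,j7 [-0.45 -0.29] tilt 0.01
shift [-0.0008 -0.0001  0.0006]
```

```bash
python3 -m handwheel '[[[0,0,0.001,0,0,0,0.03],[0,0,0.001,0,0,0,0.03]]]' 50
```

```text
clock: 23.6
position: [0.6383, -0.109, 0.0288]
ee_rot: [0.918, 0.396, 0.0, -0.0]
ft_force: [-2.8, 0.2, 5.5]
grip_width: 0.561
```

```bash
python3 -m handwheel '[[[0,0,0,0,0,0,0.052],[0,0,0,0,0,0,0.06],[0,0,0,0,0,0,0.075],[0,0,0,0,0,0,0.085],[0,0,0,0,0,0,0.085],[0,0,-0.04,0,0,0,0.085],[0,0,-0.09,0,0,0,0.085],[0,0,-0.13,0,0,0,0.085]]]' ; python3 go.py .395 -.2735 .16 29
python3 - <<'E'
from h import *
im=manip.camera('wrist');cv2.imwrite('pics/w9.png',im)
E
```

```text
clock: 24.6
position: [0.6384, -0.1092, 0.1603]
ee_rot: [0.918, 0.396, 0.0, 0.0]
ft_force: [0.7, -0.4, -0.1]
grip_width: 0.994
t 24.6 pos [ 0.6384 -0.1092  0.1603] yawy -43.3 j1,j7 [-0.51 -0.36] tilt 0.06
shift [-2.865e-01 -6.430e-02  1.000e-04]
turn [ 1.2000e-03 -1.0000e-04 -1.2624e+00] deg 72.3
```

View pics/w9.png

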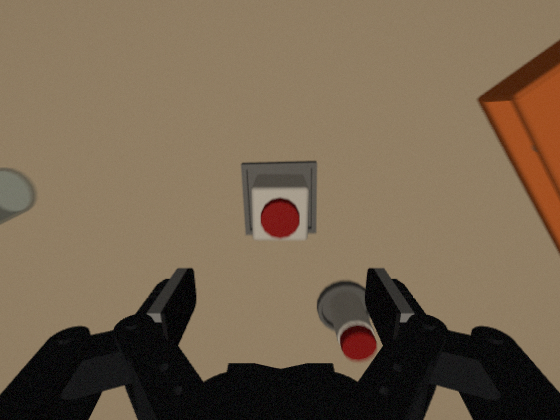

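The square bottle is inside its holder, with the cap at (280,218) and aligned with the rim. Now the oblong bottle.

```bash
python3 -m handwheel '[[[-0.03,-0.007,0,0,0,-0.15,0.085],[-0.07,-0.016,0,0,0,-0.32,0.085],[-0.11,-0.025,0,0,0,-0.5,0.085],[-0.15,-0.034,0,0,0,-0.67,0.085],[-0.19,-0.043,0,0,0,-0.85,0.085],[-0.23,-0.052,0,0,0,-1.03,0.085],[-0.265,-0.06,0,0,0,-1.2,0.085],[-0.286,-0.064,0,0,0,-1.26,0.085]]]' ;  python3 -m handwheel '[[[0,0,0,0,0,0,0.085],[0,0,0,0,0,0,0.085]]]'; python3 go.py .395 -.2735 .16 29
python3 - <<'E'
from h import *
o=manip.get_obs();im=manip.camera('wrist');cv2.imwrite('pics/w10.png',im);print(o['joint_pos'].round(2))
for c,s in blobs(red(im),200)[0]: print(c,s,plane('wrist',c,.072,o))
E
```

```text
clock: 25.65
position: [0.3938, -0.2742, 0.1582]
ee_rot: [0.508, 0.862, 0.0, 0.0]
ft_force: [-0.2, -0.1, -0.6]
grip_width: 0.993
clock: 25.9
position: [0.3962, -0.2725, 0.1583]
ee_rot: [0.509, 0.861, 0.0, 0.0]
ft_force: [0.7, -0.2, -0.1]
grip_width: 0.995
t 25.9 pos [ 0.3962 -0.2725  0.1583] yawy 28.9 j1,j7 [-0.28  1.07] tilt 0.03
shift [-0.0003 -0.0015 -0.0017]
turn [ 0.0005  0.     -0.0026] deg 0.1
[-0.28  0.06  0.83  1.96 -0.05  1.14  1.07]
[277.6 217.4] [264 205  28  26 569] [[ 0.39643738 -0.27373577  0.072     ]]
[490.3 306.2] [472 291  38  31 882] [[ 0.60496028 -0.25551859  0.072     ]]
```

View pics/w10.png

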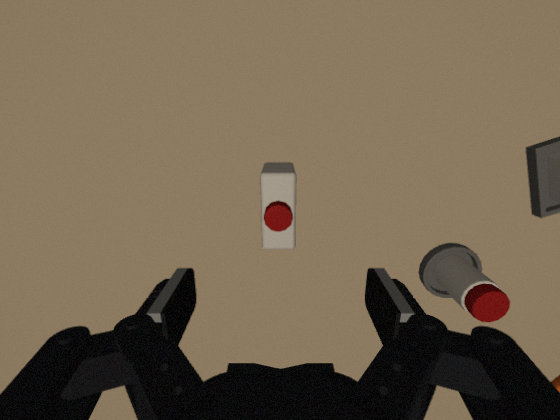

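The oblong bottle lines up with the tool: its body edges are vertical and its cap is at (278,217).

```bash
python3 -m handwheel '[[[-0.001,-0.0015,0.03,0,0,0,0.085],[-0.001,-0.0015,0.06,0,0,0,0.085],[-0.001,-0.0015,0.09,0,0,0,0.085],[-0.001,-0.0015,0.118,0,0,0,0.085],[-0.001,-0.0015,0.134,0,0,0,0.085],[-0.001,-0.0015,0.134,0,0,0,0.085],[-0.001,-0.0015,0.134,0,0,0,0.045],[-0.001,-0.0015,0.134,0,0,0,0.015]]]' 50; python3 -m handwheel '[[[0,0,0,0,0,0,0.015],[0,0,0,0,0,0,0.015],[0,0,0,0,0,0,0.015],[0,0,0,0,0,0,0.015]]]' 50;python3 go.py .3955 -.2735 .024 29
```

```text
clock: 26.95
position: [0.3954, -0.2749, 0.0252]
ee_rot: [0.508, 0.861, 0.0, 0.001]
ft_force: [0.5, 0.1, 0.5]
grip_width: 0.603
clock: 27.45
position: [0.3952, -0.2748, 0.0249]
ee_rot: [0.508, 0.861, 0.0, 0.0]
ft_force: [-0.8, 1.2, 6.5]
grip_width: 0.346
t 27.45 pos [ 0.3952 -0.2748  0.0249] yawy 28.9 j1,j7 [-0.17  1.28] tilt 0.07
shift [0.001  0.0009 0.0009]
turn [ 0.0011  0.0005 -0.0021] deg 0.1
```

```bash
python3 -m handwheel '[[[0,0,-0.01,0,0,0,0.015],[0,0,-0.03,0,0,0,0.015],[0,0,-0.06,0,0,0,0.015],[0,0,-0.09,0,0,0,0.015],[0,0,-0.12,0,0,0,0.015],[0,0,-0.14,0,0,0,0.015],[0,0,-0.14,0,0,0,0.015]]]' 50; python3 go.py .594 .274 .160 -7
```

```text
clock: 28.32
position: [0.3952, -0.2751, 0.1656]
ee_rot: [0.509, 0.861, 0.001, 0.001]
ft_force: [0.4, -0.3, -2.0]
grip_width: 0.345
t 28.32 pos [ 0.3952 -0.2751  0.1656] yawy 28.9 j1,j7 [-0.3   1.07] tilt 0.17
shift [0.3849 0.4392 0.0061]
turn [0.003  0.0007 0.626 ] deg -35.9
```

```bash
python3 -m handwheel '[[[0.015,0.017,0,0,0,0.02,0.015],[0.04,0.0456,0,0,0,0.06,0.015],[0.07,0.08,0,0,0,0.11,0.015],[0.1,0.114,0,0,0,0.16,0.015],[0.13,0.148,0,0,0,0.21,0.015],[0.16,0.1826,0,0,0,0.26,0.015],[0.19,0.217,0,0,0,0.31,0.015],[0.21,0.24,0,0,0,0.34,0.015]]]' 50; python3 go.py .594 .274 .160 -7
```

```text
clock: 29.32
position: [0.5031, 0.0271, 0.163]
ee_rot: [0.647, 0.763, -0.001, -0.001]
ft_force: [-0.6, -0.0, -1.0]
grip_width: 0.345
t 29.32 pos [0.5031 0.0271 0.163 ] yawy 9.4 j1,j7 [-0.66  0.08] tilt 0.1
shift [0.2286 0.1301 0.0028]
turn [-1.800e-03  2.000e-04  2.866e-01] deg -16.4
```

```bash
python3 -m handwheel '[[[0.03,0.017,0,0,0,0.05,0.015],[0.07,0.04,0,0,0,0.1,0.015],[0.11,0.063,0,0,0,0.15,0.015],[0.15,0.086,0,0,0,0.2,0.015],[0.19,0.108,0,0,0,0.25,0.015],[0.215,0.123,0.002,0,0,0.286,0.015],[0.2285,0.13,0.003,0,0,0.286,0.015],[0.2285,0.13,0.003,0,0,0.286,0.015]]]' 50; python3 go.py .594 .274 .029 -7
python3 - <<'E'
from h import *
o=manip.get_obs();im=manip.camera('wrist');cv2.imwrite('pics/w11.png',im);print(o['joint_pos'].round(2))
E
```

```text
clock: 30.32
position: [0.5939, 0.2717, 0.1602]
ee_rot: [0.748, 0.663, -0.001, -0.0]
ft_force: [-0.2, 0.2, -2.0]
grip_width: 0.342
t 30.32 pos [0.5939 0.2717 0.1602] yawy -6.9 j1,j7 [-0.84 -0.47] tilt 0.1
shift [0.0025 0.     0.1312]
turn [-0.0012  0.0013  0.0016] deg -0.1
[-0.84  0.46  0.46  1.49 -0.21  1.24 -0.47]
```

View pics/w11.png

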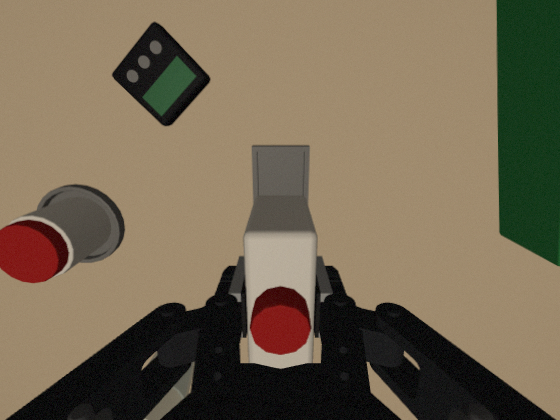

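The oblong holder's far edge runs (252,146)–(309,146), so it is aligned and centred on the bottle.

```bash
python3 - <<'E'
from h import *
o=manip.get_obs();M=R.from_quat(o['ee_rot']).as_matrix()
P=plane('wrist',[(252,146),(309,146)],.012,o)
print(P.round(4),np.linalg.norm(P[0]-P[1]),P.mean(0)-.048*M[:,0])
E
```

```text
[[0.5755 0.324  0.012 ]
 [0.63   0.3174 0.012 ]] 0.05484846203709312 [0.59689862 0.27306993 0.01206423]
```

```bash
python3 -m handwheel '[[[0.002,0.001,0.02,0,0,0,0.015],[0.002,0.001,0.05,0,0,0,0.015],[0.002,0.001,0.08,0,0,0,0.015],[0.002,0.001,0.11,0,0,0,0.015],[0.002,0.001,0.123,0,0,0,0.015],[0.002,0.001,0.127,0,0,0,0.015],[0.002,0.001,0.127,0,0,0,0.015]]]' 50; python3 -m handwheel '[[[0,0,0.001,0,0,0,0.015],[0,0,0.002,0,0,0,0.015],[0,0,0.003,0,0,0,0.015],[0,0,0.003,0,0,0,0.015]]]' 50; python3 -m handwheel '[[[0,0,0.001,0,0,0,0.015],[0,0,0.0015,0,0,0,0.015],[0,0,0.0015,0,0,0,0.015]]]' 50; python3 go.py .595 .2738 .0289
```

```text
clock: 31.25
position: [0.596, 0.2735, 0.035]
ee_rot: [0.749, 0.663, 0.0, 0.0]
ft_force: [0.3, 0.2, -0.7]
grip_width: 0.343
clock: 31.75
position: [0.5955, 0.2736, 0.0313]
ee_rot: [0.749, 0.663, -0.0, -0.0]
ft_force: [-0.0, -0.5, -1.8]
grip_width: 0.347
clock: 32.12
position: [0.5955, 0.2736, 0.0297]
ee_rot: [0.749, 0.663, -0.0, -0.0]
ft_force: [-0.1, 0.7, -0.7]
grip_width: 0.348
t 32.12 pos [0.5955 0.2736 0.0297] yawy -7.0 j1,j7 [-0.81 -0.43] tilt 0.01
shift [ 0.0002 -0.0005  0.0008]
```

```bash
python3 -m handwheel '[[[0,0,0.001,0,0,0,0.015],[0,0,0.001,0,0,0,0.015]]]' 50
```

```text
clock: 32.38
position: [0.5957, 0.2736, 0.029]
ee_rot: [0.749, 0.663, 0.0, -0.0]
ft_force: [0.3, -0.6, 0.7]
grip_width: 0.349
```

```bash
python3 -m handwheel '[[[0,0,0.0005,0,0,0,0.015],[0,0,0.0005,0,0,0,0.015]]]' 50
```

```text
clock: 32.62
position: [0.5957, 0.2736, 0.029]
ee_rot: [0.749, 0.663, 0.0, -0.0]
ft_force: [-2.1, -1.2, 5.4]
grip_width: 0.345
```

Contact confirmed. Release, lift, move aside and check.

```bash
python3 -m handwheel '[[[0,0,0,0,0,0,0.034],[0,0,0,0,0,0,0.042],[0,0,0,0,0,0,0.06],[0,0,0,0,0,0,0.08],[0,0,0,0,0,0,0.085],[0,0,-0.04,0,0,0,0.085],[0,0,-0.09,0,0,0,0.085],[0,0,-0.13,0,0,0,0.085]]]'
python3 - <<'E'
from h import *
im=manip.camera('wrist');cv2.imwrite('pics/w12.png',im)
E
python3 -m handwheel '[[[-0.04,0,-0.02,0,0,0,0.085],[-0.09,0,-0.05,0,0,0,0.085],[-0.14,0,-0.08,0,0,0,0.085],[-0.18,0,-0.1,0,0,0,0.085],[-0.22,0,-0.12,0,0,0,0.085],[-0.24,0,-0.12,0,0,0,0.085],[-0.24,0,-0.12,0,0,0,0.085]]]'
python3 - <<'E'
from h import *
im=manip.camera('top');cv2.imwrite('pics/t12.png',im);cv2.imwrite('pics/s12.png',manip.camera('scene'))
E
```

```text
clock: 33.62
position: [0.5958, 0.2736, 0.1604]
ee_rot: [0.749, 0.663, 0.001, 0.0]
ft_force: [-0.1, 0.8, 0.1]
grip_width: 0.995
clock: 34.55
position: [0.5661, 0.0347, 0.2775]
ee_rot: [0.749, 0.662, -0.0, -0.0]
ft_force: [0.9, 0.4, -1.0]
grip_width: 0.991
```

View pics/w12.png

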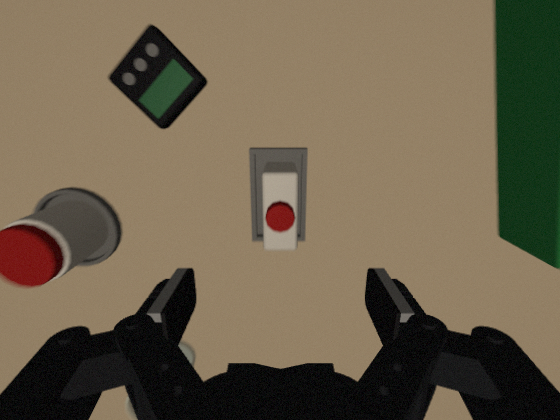

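View pics/t12.png

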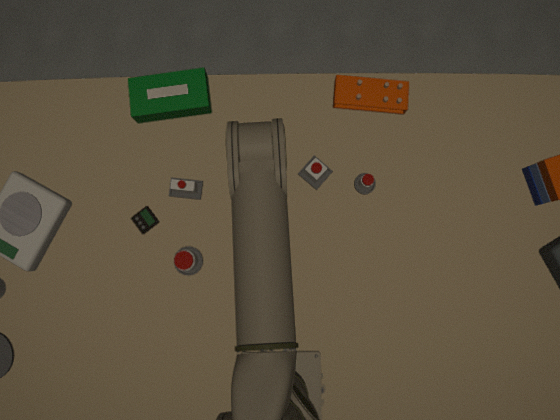

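View pics/s12.png

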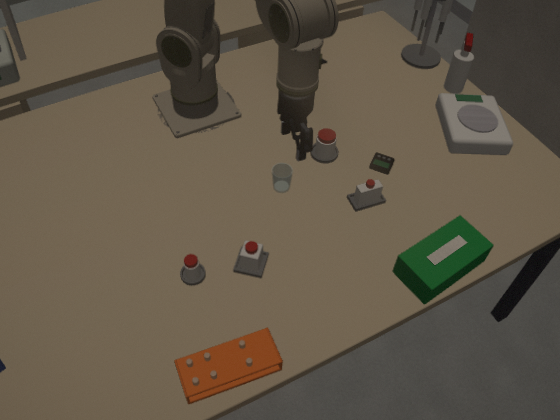

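In both views all four containers stand in their matching holders. The beaker (282,180) and timer (382,162) in the scene view have not moved. Last, a numeric check of cap positions and heights, then hand in.

```bash
python3 - <<'E'
from h import *
T=cv2.imread('pics/t12.png');S=cv2.imread('pics/s12.png')
t=[c for c,s in blobs(red(T),25)[0]];s=[c for c,q in blobs(red(S),25)[0]]
print(t,s)
H=dict(large=((.380,.2655),.080),small=((.601,-.255),.072),square=((.635,-.1095),.078),oblong=((.5925,.274),.078))
for k,((x,y),h) in H.items():
    best=min(((np.hypot(*(tri('top',a,'scene',b)[0][:2]-[x,y])),tuple(a),tuple(b)) for a in t for b in s if tri('top',a,'scene',b)[1]<.01))
    p,g=tri('top',best[1],'scene',best[2]);print(k,'cap',p.round(4),'gap',g.round(4),'offset mm',((p[:2]-[x,y])*1000).round(1),'top h expected',h)
E
```

```text
[array([316.3, 167.4]), array([367.9, 179. ]), array([181.1, 183.9]), array([183.1, 259.8])] [array([469.2,  38.8]), array([322.5, 135.8]), array([251.1, 246.1]), array([190.1, 259.5])]
large cap [ 0.6373 -0.1093  0.0751] gap 0.0001 offset mm [ 257.3 -374.8] top h expected 0.08
small cap [ 0.6031 -0.2564  0.0699] gap 0.0006 offset mm [ 2.1 -1.4] top h expected 0.072
square cap [ 0.6373 -0.1093  0.0751] gap 0.0001 offset mm [2.3 0.2] top h expected 0.078
oblong cap [ 0.6373 -0.1093  0.0751] gap 0.0001 offset mm [  44.8 -383.3] top h expected 0.078
```

```bash
python3 - <<'E'
from h import *
S=cv2.imread('pics/s12.png')
for c,q in blobs(red(S),8)[0]: print(c,q[4])
print(plane('top',[(181.1,183.9)],.0758),plane('top',[(183.1,259.8)],.0778))
o=[c for c,q in blobs(red(S),8)[0] if 340<c[0]<400]
if o: print(tri('top',(181.1,183.9),'scene',o[0]))
print(manip.get_obs()['joint_velocities'].round(3), manip.get_obs()['clock'])
E
```

```text
[469.2  38.8] 67
[322.5 135.8] 39
[370.  182.2] 20
[251.1 246.1] 85
[190.1 259.5] 107
[[0.5949713  0.27457784 0.0758    ]] [[0.38049754 0.26702505 0.0778    ]]
(array([0.59466603, 0.27405756, 0.07597289]), np.float64(0.0010831306115381674))
[-0.01   0.008 -0.008 -0.004  0.001  0.004  0.003] 34.65
```

All caps are within about 3 mm of their holder centres, and the measured heights fit bases flat on the floors. Handing in.

```bash
python3 -c "
from workcell import manip
print(manip.hand_in())"
```

```text
the job is handed in; nothing more can be done
None
```

All four containers are standing in their matching holders, and I handed the job in at about 35 s. I moved them one at a time: large jar, small jar, square bottle, oblong bottle. Each was lowered until the wrist force showed contact (5–9 N), then released.

**Position:** In the last pictures every container is upright inside its rim. The cap centres are within about 3 mm of their holder centres, and there is about 8 mm of clearance all round.

**Height:** The cap heights of the small jar, square bottle and oblong bottle match a base flat on the floor. I could not check the large jar's cap height from two views, because its cap was partly hidden in the scene view. For that jar I relied on the contact height, the wrist picture and the top view.

**Bystanders:** The timer and beaker looked unmoved in the final scene view. In the final top view the arm hid the beaker, and I did not re-measure either of them.

**Disagreement between cameras:** The wrist and top cameras differed by 2–5 mm, mostly along x. I aimed between the two, which the clearance allowed.

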